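# Align the laser mirror on the repair bench

### The job

Turn the orange and the white mirror screws, one after the other, so that the red laser spot on the white plate sits well centred on the green disc, then let go of the screws. The yellow, blue and black discs are not the target.

Things in the scene. Friction and masses are not known exactly. Their poses are not given: they have to be found in the camera images.
- screw_orange_grip (a point): Orange upright grip bar, 42 (point x) x 14 (point y) x 36 mm high, on a 32 mm collar 8 mm high, on the bridge's flat top 152 mm above the bench. Site on its vertical turning axis, 14 mm below the bar's top, turns with it. Turns +-1.5 rad, starts within 0.25 of the middle; 0.06 N m friction, no spring. Clockwise from above moves the spot along -y of mark_green only, 35 mm per rad; reverse back.
- screw_white_grip (a point): White grip bar of the same build, sizes, point and friction as the orange one, 119 mm from it on the opposite corner of the bridge. Turns +-1.5 rad about the vertical, starts within 0.25 rad of the middle, where the bar lies along x of mark_green. Clockwise seen from above moves the spot along -x of mark_green only (towards the robot), 35 mm per rad; anticlockwise the other way.
- spot: Red laser spot, a dot 12 mm across on the white target plate (150 x 150 mm, top 32 mm above the bench) at the right-hand (-y) end of the aluminium base plate, beyond the bridge. Origin at its centre, on the plate. It is only light: it moves only as the screws turn. Starts near the plate's middle.
- mark_green: Green flat disc, 24 mm across, near one corner of the white plate (yellow, blue and black discs near the others; which is where changes). Origin at its centre. Its axes are the fixture's: x across the base plate, away from the robot; y along it from the white plate (right) over the bridge to the laser (left); z up. The fixture is fixed to the bench, turned by up to 0.3 rad.

How it is judged (in metres and radians):
At the end, for the whole second after the job is handed in: The centre of the red spot lies within 10 mm of the centre of the green disc, and the spot is at rest (horizontal distance between spot and mark_green below 0.01 m and linear speed of spot below 0.005 m/s); the robot touches nothing.
It also fails if it takes over 38 s, if anything falls off the work surface, if the arm or the gripper's body presses on something with over 40 N, if the wrist force passes 120 N, or if a joint passes its speed limit or range.

### The arm

A 6-joint arm with a two-finger parallel gripper is mounted at the origin on the work surface. World frame = base frame: x ahead of the robot, y to its left, z up, the work surface at z = 0. Lengths are in mm, angles in rad, forces in N, time in s.
With the tool pointing down it reaches from about 250 to 800 mm from the base axis. Payload 8.5 kg.
Tool frame: the origin (TCP) lies at the very end of the fingers, on their centre line; the grasp point (between the pads) lies 19 mm behind it; z points along the fingers, y is the direction in which the jaws open and shut (so a half turn about z gives the same grasp; the last joint's range is limited). The gripper opens to 85 mm and grips with 20 to 120 N. Pads are 22 mm wide; open, the fingers measure 114 mm over their backs; the gripper's body (76 mm by 85 mm) begins 54 mm behind the grasp point. The pads swing forward as they close: fully open they stand 13 mm farther back than shut.
Start: joints at [1.343, 0.238, -0.013, 1.319, 0, 1.571], TCP at [118.551, 511.394, 231.276] pointing down, gripper open.
Joint ranges: [-2.66, 2.66], [-1.03, 1.9], [-1.14, 1.46], [-1.82, 2.27], [-1.45, 1.34], [-3.14, 3.14]. Speed limits (rad/s): [2.22, 2.22, 2.79, 3.14, 3.14, 3.14].

### API

Orientations are given as [roll, pitch, yaw] about the fixed x, y, z axes, in that order (R = Rz(yaw) Ry(pitch) Rx(roll)).
In Python, from workcell import bot gives the robot as it stands. The module is installed in compiled form; this text tells all that it offers.
- The arm moves only by the tool drive_tool, never from a script. Its arguments are lists of equal length, an entry for each row: "gripper": the closure, from -1 (fully open) to 1 (shut), so that 0 is half open; "offset": the shift along the tool's x, y, z in m, a list of three; "rotation": the turn, a rotation vector about the tool's x, y, z in rad, a list of three. In form: {"gripper": [gripper, ...], "offset": [[x, y, z], ...], "rotation": [[wx, wy, wz], ...]}. A call has exactly 10 rows; each row is the pose to reach, as a shift and turn from the pose measured when the call began, along the tool's axes at that moment; what a row does not reach only later rows make up. A row lasts 1/10 s, in which the tool goes at most 50 mm and 8.59 degrees, less where a joint would pass 70% of its speed; a pose out of reach is approached as far as the arm can. A call with a gripper value outside its range is refused whole. The fingers move at their own pace and stop on an object; "newtons" is the grip in N (left out, the last holds). Time passes only in rows, so rows that repeat a pose let the fingers close, or fill a call up. It gives the time, the measured TCP pose, the force and the opening at its end, in the units of the state.
- bot.read_state(): the state, without advancing time (a new reading comes with each control period).
- bot.camera(name): name is "side" or "top" or "wrist"; returns the picture (420x560x3 uint8, red, green, blue); there is no depth.
- bot.get_calibration(name): a dict with "K" (3x3 intrinsics, pixels), "R" (3x3) and "t" (3): a world point X has camera coordinates R X + t. Camera axes: x right, y down, z forward; pixel columns grow to the right and rows downward; lengths in mm; the calibration is good to about 2 mm. A picture is of the moment at which its call begins: read the wrist's pose just before it. get_calibration takes no time and is no camera call; for the wrist camera it gives the pose at the moment of the call.
- bot.job_done(): hands the job in, once; it reports no verdict.
Trained networks look in the newest picture that a camera, given by its name, has taken for a name from the list of things; names that differ only in an ending like _2 or _b are one class to them, and where a whole thing is asked for, a point or a joint stands for the part that bears it (a point fixed in the world has none). Each returns a list of dicts, best first, with "score" (0 to 1); they miss things now and then, are a little off and sometimes report something else, mostly with a low value. They report only what shows in the picture. A call takes as long as a camera call.
- bot.trace(label, camera): "pixels" (420x560 bool, what is visible of it).
- bot.pinpoint(label, camera): "location" ([x, y, z] in mm, in the coordinates of the camera as it stood for that picture, good to about 4 mm: a listed point, or the origin of a listed thing).
The state is a dict: "time_s": time; "q": joint angles; "dq": joint speeds; "joint_torque": joint torques, N m; "tcp_pos": TCP position; "orientation": TCP orientation; "contact_force": force on the tool from outside, world axes, zero at the start; "torque": the same for the moment, N m; "grip_width": finger opening in mm.
Only numpy, scipy, OpenCV 4.12 (cv2) and the standard library are available. Lean on these libraries where they do the work, as an engineer would, in place of code of your own. Each camera call takes 0.05 s, during which the arm holds its last target. There are 200 camera calls.

## Working session

There is one attempt and no reset: what is moved stays moved. The work goes in short steps, Python scripts to look and compute and a tool call to move; the robot and the scene stay as the last step left them, time stands still between calls to the robot, and variables do not carry over. Pictures are saved under pics/ and viewed, about 8 in all and at most 12, crops included, and the job is handed in when it is done.

Besides the shell and the picture viewer there is one more tool, called after "Emit:" as name(argument=value, ...) on one line, values as JSON. drive_tool: Moves the arm, as the interface text tells. Its arguments: {"type":"object","properties":{"gripper":{"type":"array","items":{"type":"number"}},"offset":{"type":"array","items":{"type":"array","items":{"type":"number"}}},"rotation":{"type":"array","items":{"type":"array","items":{"type":"number"}}},"newtons":{"type":"number"}},"required":["gripper","offset","rotation"]}

```bash
mkdir -p pics
cat > h.py <<'E'
from workcell import bot
import numpy as np, cv2
from scipy.spatial.transform import Rotation as Ro
def find(cam,labels,shoot=True):
    im=bot.camera(cam) if shoot else None
    c=bot.get_calibration(cam);out={}
    for l in labels:
        r=bot.pinpoint(l,cam)
        out[l]=[(round(d['score'],2),np.round(c['R'].T@(np.array(d['location'])-c['t'])).tolist()) for d in r[:2]]
    return im,out
def save(im,n): cv2.imwrite('pics/'+n,im[:,:,::-1])
def ray(cam,u,v,z):
    c=bot.get_calibration(cam);d=c['R'].T@np.linalg.solve(c['K'],[u,v,1]);o=-c['R'].T@c['t']
    return o+d*(z-o[2])/d[2]
E
python3 - <<'E'
from h import *
L=['screw_orange_grip','screw_white_grip','spot','mark_green']
ims=[]
for c in ('top','side'):
    im,o=find(c,L);ims.append(im);print(c,o)
cv2.imwrite('pics/a.png',ims[0][:,:,::-1]);cv2.imwrite('pics/b.png',ims[1][:,:,::-1])
print(bot.read_state())
E
```

```text
top {'screw_orange_grip': [(0.82, [518.0, -17.0, 180.0])], 'screw_white_grip': [(0.87, [604.0, -102.0, 187.0])], 'spot': [(0.43, [568.0, -228.0, 37.0])], 'mark_green': [(0.69, [535.0, -196.0, 32.0])]}
side {'screw_orange_grip': [(0.67, [515.0, -23.0, 185.0])], 'screw_white_grip': [(0.68, [604.0, -106.0, 185.0])], 'spot': [(0.51, [558.0, -228.0, 33.0])], 'mark_green': [(0.53, [533.0, -194.0, 38.0]), (0.47, [560.0, -229.0, 34.0])]}
{'time_s': 0.5, 'q': array([ 1.34301708e+00,  2.38184470e-01, -1.35500150e-02,  1.31921349e+00,
        2.43964048e-05,  1.57080190e+00]), 'dq': array([-0.00106838, -0.00088635,  0.00230568,  0.00023422, -0.00162399,
       -0.00118316]), 'joint_torque': array([-5.24431125e-04, -5.38159168e+01,  3.46484613e+01,  3.69056987e-03,
       -1.18482734e-05,  1.54258814e-06]), 'tcp_pos': array([118.52811172, 511.36640487, 231.26487427]), 'orientation': array([-3.14144100e+00, -2.43955596e-05,  2.91380783e+00]), 'contact_force': array([ 0.22726908, -0.14731363,  0.11263015]), 'torque': array([0.00861308, 0.05444175, 0.00476969]), 'grip_width': 85.35033361129268}
```

View pics/a.png

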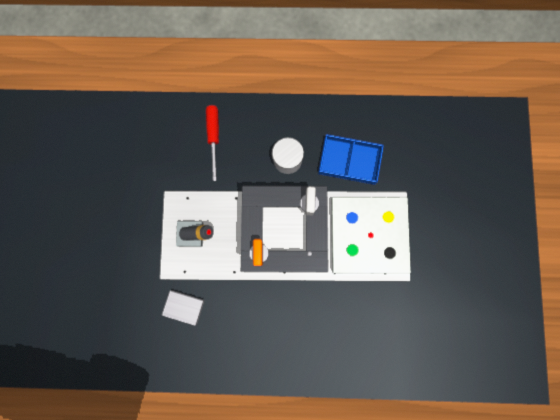

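View pics/b.png

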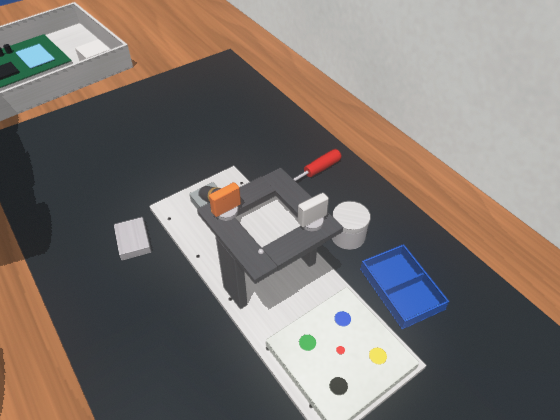

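Both views show the fixture almost square to the world. In the top view the spot is at (370,235), green at (352,250), the orange bar at (258,252) and the white bar at (311,198). Next I'll get exact values.

```bash
cat >> h.py <<'E'
def blob(im,lo,hi,roi=None):
    m=cv2.inRange(cv2.cvtColor(im,cv2.COLOR_RGB2HSV),np.array(lo),np.array(hi))
    if roi: k=np.zeros_like(m);a,b,c,d=roi;k[b:d,a:c]=1;m=m*k
    n,l,s,ct=cv2.connectedComponentsWithStats(m)
    i=1+np.argmax(s[1:,4]);return ct[i],s[i,4],(l==i).astype(np.uint8)
def err(im,roi=(332,198,408,272)):
    g,ga,_=blob(im,(45,120,60),(80,255,255),roi)
    r,ra,_=blob(im,(0,120,100),(6,255,255),roi)
    G=ray('top',*g,32);S=ray('top',*r,32);return G,S,(ga,ra)
E
python3 - <<'E'
from h import *
im=bot.camera('top');G,S,a=err(im);print(G,S,a,(G-S))
for l in ('screw_orange_grip','screw_white_grip'):
    m=bot.trace(l,'top')[0]['pixels'].astype(np.uint8)
    c=cv2.findContours(m,0,2)[0];c=max(c,key=cv2.contourArea)
    w=np.array([ray('top',*p[0],196)[:2] for p in c],np.float32);print(l,cv2.minAreaRect(w))
# base plate edges
for p in ((160,278),(410,280),(163,192),(407,193)): print(ray('top',*p,12)[:2])
hsv=im[180:300,150:420]
m=(im.min(2)>170).astype(np.uint8);m[:, :331]=0;m[:,409:]=0;m[:190]=0;m[285:]=0
c=max(cv2.findContours(m,0,2)[0],key=cv2.contourArea)
print(cv2.minAreaRect(np.array([ray('top',*p[0],32)[:2] for p in c],np.float32)))
v=np.hstack([cv2.resize(im[180:280,230:340],None,fx=4,fy=4,interpolation=2),cv2.resize(im[190:290,325:415],None,fx=4,fy=4,interpolation=2)])
save(v,'c.png')
E
```

```text
[ 534.01975875 -194.36209089   32.        ] [ 563.45050946 -230.29972567   32.        ] (np.int32(103), np.int32(13)) [-29.43075072  35.93763477   0.        ]
screw_orange_grip ((518.307861328125, -22.785259246826172), (38.825801849365234, 28.185340881347656), 1.4589735269546509)Traceback (most recent call last):
  File "<stdin>", line 4, in <module>
IndexError: list index out of range
```

Emit:
drive_tool(gripper=[-0.2,-0.2,-0.2,-0.2,-0.2,-0.2,-0.2,-0.2,-0.2,-0.2], offset=[[-0.02,-0.02,-0.05],[-0.05,-0.045,-0.08],[-0.09,-0.08,-0.1],[-0.13,-0.12,-0.1],[-0.165,-0.155,-0.1],[-0.2,-0.19,-0.1],[-0.235,-0.225,-0.1],[-0.27,-0.26,-0.1],[-0.305,-0.295,-0.1],[-0.34,-0.33,-0.1]], rotation=[[0,0,0],[0,0,0],[0,0,-0.03],[0,0,-0.06],[0,0,-0.1],[0,0,-0.13],[0,0,-0.16],[0,0,-0.19],[0,0,-0.22],[0,0,-0.228]])

```text
time_s: 1.65
tcp_pos: [367.7, 124.2, 331.7]
orientation: [3.141, 0.001, -3.14]
contact_force: [0.7, 1.6, 0.7]
grip_width: 51.3
```

```bash
cat >> h.py <<'E'
def go(x,y,z,yaw):
    s=bot.read_state();R=Ro.from_euler('xyz',s['orientation']);T=Ro.from_euler('xyz',[np.pi,0,yaw])
    print('offset',np.round(R.inv().apply(np.array([x,y,z])-s['tcp_pos'])/1e3,4),'rot',np.round((R.inv()*T).as_rotvec(),3))
E
python3 - <<'E'
from h import *
s=bot.read_state();print(s['time_s'],s['tcp_pos'],s['orientation'])
go(500,-60,330,np.pi)
E
```

```text
1.65 [367.73128329 124.20359846 331.68946209] [ 3.14123701e+00  1.11821433e-03 -3.14016293e+00]
offset [-0.132  -0.1844  0.0018] rot [0.    0.001 0.001]
```

Emit:
drive_tool(gripper=[-0.2,-0.2,-0.2,-0.2,-0.2,-0.2,-0.2,-0.2,-0.2,-0.2], offset=[[-0.025,-0.035,0],[-0.05,-0.07,0],[-0.075,-0.105,0],[-0.1,-0.14,0],[-0.125,-0.175,0],[-0.132,-0.184,0],[-0.132,-0.184,0],[-0.132,-0.184,0],[-0.132,-0.184,0],[-0.132,-0.184,0]], rotation=[[0,0,0],[0,0,0],[0,0,0],[0,0,0],[0,0,0],[0,0,0],[0,0,0],[0,0,0],[0,0,0],[0,0,0]])

```text
time_s: 2.65
tcp_pos: [499.5, -58.5, 332.2]
orientation: [3.141, 0.002, -3.139]
contact_force: [-0.4, -0.2, 1.1]
grip_width: 51.5
```

Run:
```python
from h import *
im,o=find('wrist',['screw_orange_grip','screw_white_grip','mark_green','spot']);print(o);save(im,'d.png')
for l in ('screw_orange_grip','screw_white_grip'):
    t=bot.trace(l,'wrist')
    if not t: print('none');continue
    m=t[0]['pixels'].astype(np.uint8)
    c=max(cv2.findContours(m,0,2)[0],key=cv2.contourArea)
    w=np.array([ray('wrist',*p[0],196)[:2] for p in c],np.float32);print(l,cv2.minAreaRect(w))
```

```text
{'screw_orange_grip': [(0.85, [520.0, -19.0, 182.0])], 'screw_white_grip': [(0.56, [605.0, -99.0, 180.0])], 'mark_green': [(0.59, [533.0, -201.0, 29.0])], 'spot': [(0.47, [565.0, -229.0, 26.0]), (0.22, [520.0, -19.0, 182.0])]}
screw_orange_grip ((515.0260620117188, -26.04894256591797), (48.089595794677734, 26.8561954498291), 1.3630925416946411)
screw_white_grip ((595.2979125976562, -98.1638412475586), (25.542160034179688, 57.61729431152344), 87.19953918457031)
```

View pics/d.png

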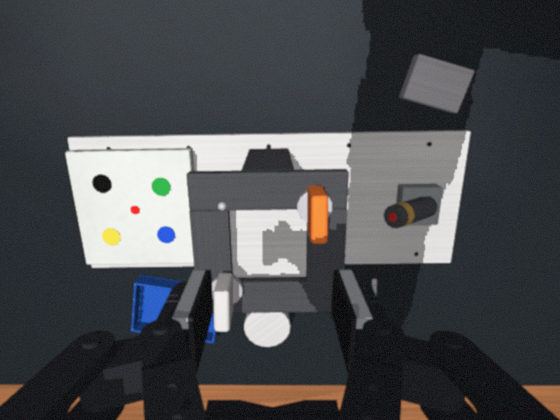

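Wrist view: orange bar top at about (318,215), white bar at (223,303), both nearly along x. I'll isolate the bright top faces.

Run:
```python
from h import *
im=cv2.imread('pics/d.png')[:,:,::-1].copy()
v=np.hstack([cv2.resize(im[175:255,290:350],None,fx=6,fy=6,interpolation=0),cv2.resize(im[265:345,200:255],None,fx=6,fy=6,interpolation=0)]);save(v,'e.png')
hsv=cv2.cvtColor(im,cv2.COLOR_RGB2HSV)
m=cv2.inRange(hsv,(5,150,60),(18,255,255));m[:180]=0;m[250:]=0;m[:,:300]=0;m[:,335:]=0
vals=hsv[...,2][m>0];t,_=cv2.threshold(vals,0,255,cv2.THRESH_OTSU);print(t,vals.min(),vals.max())
m=((m>0)&(hsv[...,2]>t)).astype(np.uint8)
c=max(cv2.findContours(m,0,2)[0],key=cv2.contourArea)
print(cv2.minAreaRect(c),cv2.minAreaRect(np.array([ray('wrist',*p[0],196)[:2] for p in c],np.float32)))
```

```text
194.0 97 248
((318.5, 217.0), (44.0, 15.0), 90.0) ((516.7783813476562, -22.345836639404297), (36.98236083984375, 12.114323616027832), 2.037702798843384)
```

View pics/e.png

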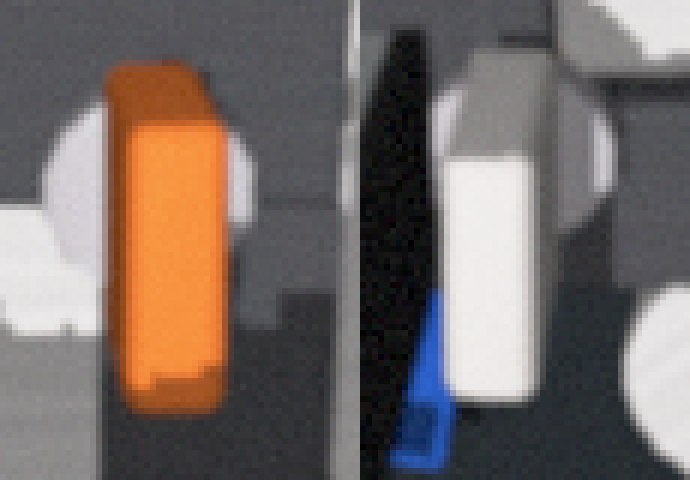

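Run:
```python
from h import *
o=ray('wrist',319.4,219,196);w=ray('wrist',221.7,311.4,196);print(o,w,np.linalg.norm(o-w))
for p in ((320,195),(319.3,243),(221.7,291),(221.7,332),(70,138),(468,131),(85,267),(452,262)): print(ray('wrist',*p,196 if 200<p[0]<330 else 12)[:2])
go(517,-21,230,-3.14);go(517,-21,166,-3.14)
```

```text
[518.13990594 -21.66853251 196.        ] [ 603.49776707 -102.92451343  196.        ] 117.84947556307908
[498.29115226 -22.04940334]
[538.87006161 -20.86370115]
[ 583.37353756 -102.10667507]
[ 624.65994887 -103.78453363]
[ 478.08635906 -308.64004386]
[468.57790344 181.28970314]
[ 654.74578871 -317.91362122]
[646.15223218 189.33913595]
offset [-0.017   0.0383  0.1019] rot [0.    0.001 0.   ]
offset [-0.0169  0.0383  0.1659] rot [0.    0.001 0.   ]
```

Emit:
drive_tool(gripper=[-0.2,-0.2,-0.2,-0.2,-0.2,-0.2,-0.2,-0.2,-0.2,-0.2], offset=[[-0.009,0.02,0.02],[-0.018,0.038,0.05],[-0.018,0.038,0.08],[-0.018,0.038,0.105],[-0.018,0.038,0.125],[-0.018,0.038,0.14],[-0.018,0.038,0.15],[-0.018,0.038,0.16],[-0.018,0.038,0.166],[-0.018,0.038,0.166]], rotation=[[0,0,0],[0,0,-0.03],[0,0,-0.03],[0,0,-0.03],[0,0,-0.03],[0,0,-0.03],[0,0,-0.03],[0,0,-0.03],[0,0,-0.03],[0,0,-0.03]])

```text
time_s: 4.0
tcp_pos: [517.8, -21.3, 165.4]
orientation: [3.141, 0.0, -3.11]
contact_force: [-0.2, -0.3, 0.1]
grip_width: 51.2
```

Emit:
drive_tool(gripper=[0.3,0.4,0.5,0.6,0.7,0.8,0.9,1,1,1], offset=[[0,0,0],[0,0,0],[0,0,0],[0,0,0],[0,0,0],[0,0,0],[0,0,0],[0,0,0],[0,0,0],[0,0,0]], rotation=[[0,0,0],[0,0,0],[0,0,0],[0,0,0],[0,0,0],[0,0,0],[0,0,0],[0,0,0],[0,0,0],[0,0,0]], newtons=30)

```text
time_s: 5.0
tcp_pos: [518.0, -20.5, 165.9]
orientation: [3.14, 0.001, -3.109]
contact_force: [-1.0, 5.7, 4.1]
grip_width: 13.2
```

Run:
```python
from h import *
im=bot.camera('top');G,S,a=err(im);print(a,G-S);s=bot.read_state();print(s['tcp_pos'],s['orientation'],s['contact_force'],s['grip_width'])
print(bot.pinpoint('spot','top')[:2])
c=bot.get_calibration('top');print(c['R']@S+c['t'])
```

```text
(np.int32(99), np.int32(6)) [-29.03905039  37.78452625   0.        ]
[518.00143164 -20.52147678 165.85178581] [ 3.13971127e+00  1.27130483e-03 -3.10932200e+00] [-1.47183196  5.28367077  3.32966612] 13.118744156855152
[{'location': [182.7, 50.8, 788.7], 'score': 0.57}]
[185.14667454  55.46618649 791.60733567]
```

Emit:
drive_tool(gripper=[1,1,1,1,1,1,1,1,1,1], offset=[[0,0.001,0],[0,0.001,0],[0,0.001,0],[0,0.001,0],[0,0.001,0],[0,0.001,0],[0,0.001,0],[0,0.001,0],[0,0.001,0],[0,0.001,0]], rotation=[[0,0,-0.1],[0,0,-0.22],[0,0,-0.35],[0,0,-0.48],[0,0,-0.6],[0,0,-0.73],[0,0,-0.86],[0,0,-0.97],[0,0,-1.06],[0,0,-1.06]])

```text
time_s: 6.1
tcp_pos: [518.7, -21.4, 165.9]
orientation: [-3.139, -0.001, -2.047]
contact_force: [3.1, -8.7, -3.8]
grip_width: 13.8
```

Run:
```python
from h import *
im=bot.camera('top');s=bot.read_state();print(s['tcp_pos'],s['orientation'],s['contact_force'],s['grip_width'])
G,S,a=err(im);print(a,G,S,G-S)
print(bot.pinpoint('spot','top')[:2])
save(cv2.resize(im[180:290,230:430],None,fx=4,fy=4,interpolation=2),'f.png')
```

```text
[518.72974249 -21.37574498 165.90197538] [-3.13850288e+00 -5.80266198e-04 -2.04969728e+00] [ 2.83188109 -8.90051248 -3.5346652 ] 13.764341342571578
(np.int32(99), np.int32(5)) [ 533.95419548 -194.52135481   32.        ] [ 563.03028702 -190.05543626   32.        ] [-29.07609154  -4.46591855   0.        ]
[{'location': [146.0, 48.9, 790.4], 'score': 0.52}]
```

View pics/f.png

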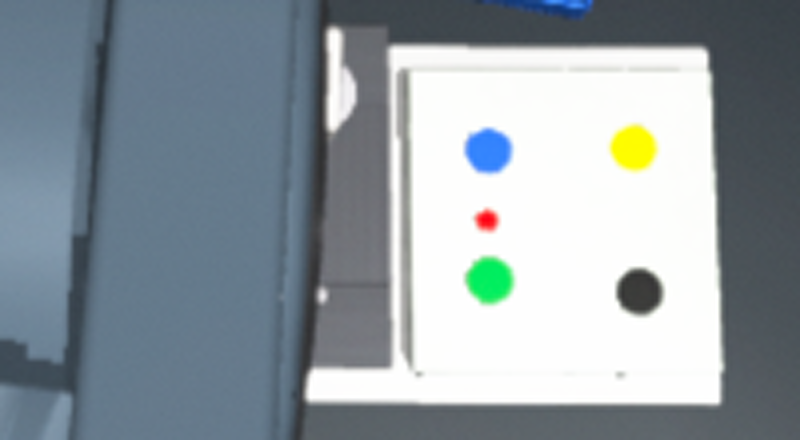

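Spot is at (487,219) and green at (489,280) in the 4x crop, so the y direction is done to about 1 mm. I'll release and move to the white screw.

Emit:
drive_tool(gripper=[-0.2,-0.2,-0.2,-0.2,-0.2,-0.2,-0.2,-0.2,-0.2,-0.2], offset=[[0,0,0],[0,0,0],[0,0,0],[0,0,0],[0,0,0],[0,0,-0.01],[0,0,-0.03],[0,0,-0.06],[0,0,-0.08],[0,0,-0.08]], rotation=[[0,0,0],[0,0,0],[0,0,0],[0,0,0],[0,0,0],[0,0,0],[0,0,0],[0,0,0],[0,0,0.05],[0,0,0.15]])

```text
time_s: 7.2
tcp_pos: [519.9, -21.2, 249.6]
orientation: [-3.134, 0.003, -2.203]
contact_force: [0.2, -0.0, -1.0]
grip_width: 51.2
```

```bash
cat >> h.py <<'E'
def err2(im,roi=(325,190,415,290)):
    a,b,c,d=roi;p=im[b:d,a:c].astype(float);y,x=np.mgrid[b:d,a:c]
    r=np.clip(p[...,0]-1.6*np.maximum(p[...,1],p[...,2]),0,None);g=np.clip(p[...,1]-1.4*np.maximum(p[...,0],p[...,2]),0,None)
    f=lambda w:((w*x).sum()/w.sum(),(w*y).sum()/w.sum())
    R,G=f(r),f(g);e=(ray('top',*G,32)-ray('top',*R,32))[:2]
    u=.018;print('px spot',R,'green',G,'fixture err',[[np.cos(u),np.sin(u)],[-np.sin(u),np.cos(u)]]@e)
E
python3 - <<'E'
from h import *
im=bot.camera('top');err2(im);go(604,-102.5,250,3.10)
E
```

```text
px spot (np.float64(351.2621454831933), np.float64(234.59178046218491)) green (np.float64(352.03910673540105), np.float64(249.60166483562915)) fixture err [-29.45389141  -0.94229608]
offset [ 0.0148 -0.1164 -0.0011] rot [-0.005  0.005  0.973]
```

Emit:
drive_tool(gripper=[-0.2,-0.2,-0.2,-0.2,-0.2,-0.2,-0.2,-0.2,-0.2,-0.2], offset=[[0.002,-0.015,0],[0.004,-0.03,0],[0.006,-0.05,0],[0.009,-0.07,0],[0.012,-0.09,0],[0.014,-0.105,0],[0.015,-0.116,0],[0.015,-0.116,0],[0.015,-0.116,0],[0.015,-0.116,0]], rotation=[[0,0,0.12],[0,0,0.25],[0,0,0.38],[0,0,0.51],[0,0,0.64],[0,0,0.77],[0,0,0.9],[-0.005,0.005,0.973],[-0.005,0.005,0.973],[-0.005,0.005,0.973]])

```text
time_s: 8.25
tcp_pos: [603.5, -102.3, 248.9]
orientation: [3.141, -0.001, 3.104]
contact_force: [-0.3, 0.3, 0.1]
grip_width: 51.4
```

Run:
```python
from h import *
im,o=find('wrist',['screw_white_grip']);print(o);save(im,'g.png');go(604,-102.5,166,3.10)
print(bot.read_state()['orientation'])
```

```text
{'screw_white_grip': [(0.58, [601.0, -99.0, 179.0])]}
offset [-0.0007 -0.0003  0.083 ] rot [ 0.    -0.     0.003]
[ 3.14140388e+00 -3.67994571e-04  3.10296211e+00]
```

View pics/g.png

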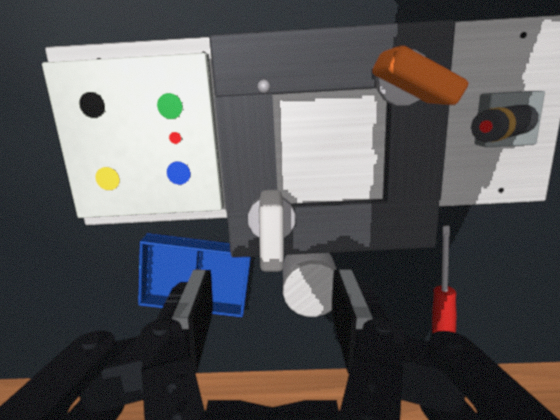

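White bar top at about (272,237), aligned with the tool and centred between the fingers (about column 272). I'll descend and grip.

Emit:
drive_tool(gripper=[-0.2,-0.2,-0.2,-0.2,-0.2,-0.2,-0.2,-0.2,-0.2,-0.2], offset=[[0,0,0.01],[0,0,0.025],[0,0,0.04],[0,0,0.052],[0,0,0.062],[0,0,0.072],[0,0,0.08],[0,0,0.083],[0,0,0.083],[0,0,0.083]], rotation=[[0,0,0],[0,0,0],[0,0,0],[0,0,0],[0,0,0],[0,0,0],[0,0,0],[0,0,0],[0,0,0],[0,0,0]])

```text
time_s: 9.35
tcp_pos: [603.6, -102.2, 166.4]
orientation: [3.141, 0.0, 3.103]
contact_force: [0.2, 0.4, 0.4]
grip_width: 51.3
```

Emit:
drive_tool(gripper=[0.3,0.4,0.5,0.6,0.7,0.8,0.9,1,1,1], offset=[[0,0,0],[0,0,0],[0,0,0],[0,0,0],[0,0,0],[0,0,0],[0,0,0],[0,0,0],[0,0,0],[0,0,0]], rotation=[[0,0,0],[0,0,0],[0,0,0],[0,0,0],[0,0,0],[0,0,0],[0,0,0],[0,0,0],[0,0,0],[0,0,0]], newtons=30)

```text
time_s: 10.35
tcp_pos: [603.6, -102.6, 166.6]
orientation: [-3.141, 0.001, 3.103]
contact_force: [-0.7, -4.9, 4.8]
grip_width: 13.8
```

Run:
```python
from h import *
err2(bot.camera('top'));print(bot.read_state()['contact_force'])
```

```text
px spot (np.float64(nan), np.float64(nan)) green (np.float64(nan), np.float64(nan)) fixture err [nan nan]
[-1.5311929  -5.06585802  3.16722417]h.py:30: RuntimeWarning: invalid value encountered in scalar divide
  f=lambda w:((w*x).sum()/w.sum(),(w*y).sum()/w.sum())
```

Top view is blocked by the arm here, as could be expected. I'll turn clockwise 0.84 and use the wrist or side camera.

Emit:
drive_tool(gripper=[1,1,1,1,1,1,1,1,1,1], offset=[[0,-0.001,0],[0,-0.001,0],[0,-0.001,0],[0,-0.001,0],[0,-0.001,0],[0,-0.001,0],[0,-0.001,0],[0,-0.001,0],[0,-0.001,0],[0,-0.001,0]], rotation=[[0,0,0.1],[0,0,0.2],[0,0,0.3],[0,0,0.4],[0,0,0.5],[0,0,0.6],[0,0,0.7],[0,0,0.8],[0,0,0.85],[0,0,0.85]])

```text
time_s: 11.4
tcp_pos: [604.1, -101.9, 166.7]
orientation: [3.139, -0.001, 2.253]
contact_force: [1.0, 5.7, 2.6]
grip_width: 13.2
```

Emit:
drive_tool(gripper=[-0.2,-0.2,-0.2,-0.2,-0.2,-0.2,-0.2,-0.2,-0.2,-0.2], offset=[[0,0,0],[0,0,0],[0,0,0],[0,0,0],[0,0,0],[0,0,-0.01],[0,0,-0.03],[0,0,-0.06],[0,0,-0.09],[0,0,-0.12]], rotation=[[0,0,0],[0,0,0],[0,0,0],[0,0,0],[0,0,0],[0,0,0],[0,0,0],[0,0,0],[0,0,0],[0,0,0]])

```text
time_s: 12.4
tcp_pos: [603.7, -102.3, 288.7]
orientation: [3.139, -0.0, 2.253]
contact_force: [1.2, -0.7, -0.6]
grip_width: 51.4
```

Run:
```python
from h import *
s=bot.read_state();print(s['time_s']);go(450,100,290,-3.14)
```

```text
12.4
offset [ 0.2539  0.0083 -0.0011] rot [ 0.003  0.001 -0.89 ]
```

Move aside to clear the top view.

Emit:
drive_tool(gripper=[-0.2,-0.2,-0.2,-0.2,-0.2,-0.2,-0.2,-0.2,-0.2,-0.2], offset=[[0.02,0.001,0],[0.05,0.002,0],[0.08,0.003,0],[0.11,0.004,0],[0.14,0.005,0],[0.17,0.006,0],[0.2,0.007,0],[0.23,0.008,0],[0.25,0.008,0],[0.25,0.008,0]], rotation=[[0,0,0],[0,0,0],[0,0,0],[0,0,0],[0,0,0],[0,0,0],[0,0,0],[0,0,0],[0,0,0],[0,0,0]])

```text
time_s: 13.4
tcp_pos: [451.0, 98.1, 290.1]
orientation: [3.137, -0.0, 2.256]
contact_force: [0.3, -0.6, 0.3]
grip_width: 51.3
```

Run:
```python
from h import *
im=bot.camera('top');err2(im);sd=bot.camera('side');print(bot.read_state()['contact_force'])
save(np.hstack([cv2.resize(im[190:290,325:425],(400,400),interpolation=2),cv2.resize(sd[300:420,260:380],(400,400),interpolation=2)]),'i.png')
```

```text
px spot (np.float64(351.8218061178588), np.float64(250.03238866396762)) green (np.float64(352.2671202183567), np.float64(249.18983989896932)) fixture err [ 1.65062398 -0.90280889]
[ 0.87703358  0.00394705 -0.57726078]
```

View pics/i.png

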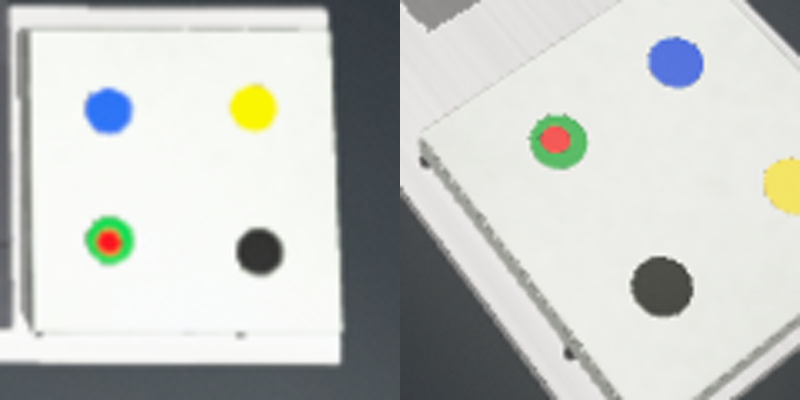

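Both views show the spot well inside the green disc: about (109,241) against (109,240) in the top crop, and (555,139) against (558,141) in the side crop. The offset is about 1–2 mm, and the arm is clear.

```bash
python3 -c "
from h import *
print(bot.job_done())"
```

```text
the job is handed in; nothing more can be done
None
```

The red spot now sits on the green disc, about 1–2 mm off centre against the 10 mm allowed. I turned the orange screw about 1.06 rad anticlockwise and the white one about 0.85 rad clockwise, then released both and moved the arm clear.

- **Spot position:** my last top-camera measurement put the spot 1.7 mm off in x and 0.9 mm off in y. The side view also showed it well inside the disc.
- **Robot clear:** the contact force read near zero at the end, and the arm stood about 250 mm from the white screw.
- **Time and force:** I handed in at about 13.5 s. The highest contact force in the readings was about 9 N.
- **Checks that gave trouble:** the network missed the white bar once in the top view, and the arm blocked the top camera while I gripped the white screw. I did that turn without watching the spot and checked it afterwards.

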